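# Unclamp a hexagonal vial block and pack it in the tray

## Task

Swing the mixer's hold-down bar up until it stands upright and leave it so, then slide the freed hexagonal block out from under the bridge along the deck. Set it flat in the tray in front of the two blocks there and push it into the notch between them, one flat face against each, until you feel the row backed firmly against the back fence, and keep that push up for a moment without pressing hard; let go, and leave everything else on the bench where it is.

Things in the scene. Friction and masses are not known exactly. Their poses are not given: they have to be found in the camera images.
- mixer: Block mixer on the bench: white housing 215 mm (x, from -95 to +120) by 140 mm (y), steel deck 40 mm above the bench. Origin: centre of its underside; its -x end is the open front, towards the robot. The block stands on the deck near x = y = 0, corners along x, flats facing +y and -y. 5 mm tall guide rails run from x = -35 to +50 mm, at 29 to 36 mm either side of y = 0. Bare deck in front, to x = -93 mm.
- bridge_edge (a point): Middle of the front lower edge of the mixer's fixed bridge, at mixer x = +2, y = 0, 82 mm above the bench. The bridge is a plate 96 mm wide (y), 7 mm thick, x = +2 to +43 mm, over the rear half of the block, 2 mm above its top; posts at x = +21 to +43, y = +-38 to +-48 mm. The block cannot be lifted straight up: slide it along -x until its centre passes mixer x = -33 mm.
- bar (a joint): Hinge of the steel hold-down bar, rad: 0 = down on the block, grows as the front end swings up and back, stop at 1.9 (upright is 1.57). Stiff: the bar stays where it is left; 3 to 4 N up at the grip lifts it. Axis: mixer y, through bar_hinge. The bar is 16 mm wide, 10 mm high, along x above the bridge; a nose 130 to 138 mm from the hinge reaches 27 mm below the hinge line, in front of the block.
- bar_hinge (a point): Point on the bar's hinge axis, fixed on the mixer: mixer x = +95 mm, y = 0, 98 mm above the bench.
- bar_grip (a point): Centre of the black grip sleeve at the bar's front end, 166 mm from the hinge: 38 mm along the bar, 18 mm wide (mixer y), 14 mm high. With the bar down: mixer x = -71 mm, 98 mm above the bench.
- block_mid (a point): The clamped hexagonal aluminium vial block, a regular hexagonal prism 54 mm across flats (62.4 mm across corners), 40 mm tall, about 0.22 kg, seven dark wells in its top; the point is its centre, 20 mm above its underside. Starts under the mixer's bar and bridge.
- tray: Grey tray fixed to the bench, floor 5 mm above it, x = -75 to +100, y = +-85 mm from its origin (on its underside). Side fences 22 mm tall, inner faces at y = +-57 mm, only from x = +30 to +100 mm; 3 mm lip elsewhere. Two loose blocks stand between them near x = +32, y = +-28.5 mm, corners along x; the V notch between them opens to -x. Until they move, a third block fits at about x = -14, y = 0.
- tray_back (a point): Fixed point on the tray: x = +74, y = 0, 16 mm above the bench, mid-range of the back fence. That 22 mm tall fence is clamped anew each time, its rubber front face anywhere from x = +67 to +81 mm, so the row slides back 0 to 20 mm (1 to 3 N a block) before it is home. Home is felt: the rubber gives 5 N per mm. A steady push of 12 to 20 N, kept up a moment, is right; over 25 N is too rough.
- left_block_mid (a point): Loose hexagonal aluminium vial block, a regular hexagonal prism 54 mm across flats (62.4 mm across corners), 40 mm tall, about 0.22 kg, seven dark wells in its top; the point is its centre, 20 mm above its underside. In the tray's back row, +y side.
- right_block_mid (a point): Loose hexagonal aluminium vial block, a regular hexagonal prism 54 mm across flats (62.4 mm across corners), 40 mm tall, about 0.22 kg, seven dark wells in its top; the point is its centre, 20 mm above its underside. In the tray's back row, -y side.
- amber_bottle: Bystander: amber bottle, 42 mm diameter, 85 mm tall; origin at its underside.
- small_jar: Bystander: glass jar, 40 mm diameter, 45 mm tall; origin at its underside.
- beaker: Bystander: glass beaker, 72 mm diameter, 90 mm tall; origin at its underside.
- stopper: Bystander: rubber stopper, 28 mm diameter, 28 mm tall; origin at its underside.
- wash_bottle: Bystander: white wash bottle, 60 mm diameter, 130 mm tall; origin at its underside.
- spatula: Bystander: spatula, 170 mm long, lying flat; origin under its middle.
- wrench: Bystander: wrench, 160 mm long, lying flat; origin under its middle.
- block: The clamped block (as block_mid), origin at the centre of its underside.
- left_block: As left_block_mid, origin at the centre of its underside.
- right_block: As right_block_mid, origin at the centre of its underside.
Things that resemble listed ones, but are neither listed nor needed, are in the scene too. What is shaped like the block but purple is not meant.

How it is judged (in metres and radians):
On the way, in this order (a step that is already met when the one before it is completed fails the run):
1. the hold-down bar is swung up while the block is still in its seat (value of joint bar above 1.1 rad and x of block_mid in the frame of mixer above -0.012 m), for 0.2 s.
2. the block is slid along the deck clear of the bridge (x of block_mid in the frame of mixer between -0.1 and -0.033 m and z of block_mid in the frame of mixer between 0.055 and 0.07 m), for 0.1 s.
3. the block is pressed home in the notch, firmly against the row ((contact force between block and left_block above 5 N or contact force between block and right_block above 5 N) and distance between block_mid and left_block_mid below 0.056 m and distance between block_mid and right_block_mid below 0.056 m), for 0.1 s.
At the end, for the whole second after the job is handed in: The block is in the notch, its centre within 56 mm of both others (54 = faces touching), faces parallel within 0.1 rad; all three stand upright (0.1 rad) on the tray floor (4 mm), at rest (10 mm/s); the bar is still open by more than 1.0 rad (distance between block_mid and left_block_mid below 0.056 m and distance between block_mid and right_block_mid below 0.056 m and (angle between the x axis of block_mid and the x axis of left_block_mid, either way round below 0.1 rad or angle between the x axis of block_mid and the x axis of left_block_mid, either way round between 0.947 and 1.147 rad) and (angle between the x axis of block_mid and the x axis of right_block_mid, either way round below 0.1 rad or angle between the x axis of block_mid and the x axis of right_block_mid, either way round between 0.947 and 1.147 rad) and z of block_mid in the frame of tray between 0.021 and 0.029 m and angle between each of block_mid, left_block_mid, right_block_mid's own z axis and vertical below 0.1 rad and z of left_block_mid in the frame of tray between 0.021 and 0.029 m and z of right_block_mid in the frame of tray between 0.021 and 0.029 m and x of block_mid in the frame of tray below 0.02 m and value of joint bar above 1 rad and linear speed of each of block, left_block, right_block below 0.01 m/s).
It fails at once if the block is pressed hard, not gently, against a block in the tray (over 25 N) (contact force between block and left_block above 25 N or contact force between block and right_block above 25 N).
It fails at once if something else on the bench is moved by more than 30 mm (distance of any of amber_bottle, small_jar, beaker, stopper, wash_bottle, spatula, wrench from where it was at the start of the episode above 0.03 m).
It also fails if it takes over 69 s, if anything falls off the work surface, if the arm or the gripper's body presses on something with over 40 N, if the wrist force passes 120 N, or if a joint passes its speed limit or range.

## Robot

A 6-joint arm with a two-finger parallel gripper is mounted at the origin on the work surface. World frame = base frame: x ahead of the robot, y to its left, z up, the work surface at z = 0. Lengths are in mm, angles in rad, forces in N, time in s.
With the tool pointing down it reaches from about 300 to 775 mm from the base axis. Payload 14.6 kg.
Tool frame: the origin (TCP) lies between the finger pads; the fingertips stand 22 mm ahead of it and the grasp point (between the pads) lies 3 mm ahead of it (manip.tcp_to_tips is the distance from the TCP to the fingertips, in mm); y points along the fingers, z is the direction in which the jaws open and shut, and the axes are right-handed (so a half turn about y gives the same grasp; the last joint's range is limited). The gripper opens to 94 mm and grips with 3 to 60 N. Pads are 16 mm wide; open, the fingers measure 119 mm over their backs; the gripper's body (75 mm by 177 mm) begins 78 mm behind the grasp point.
Start: joints at [-1.215, 0.3, 1.521, -0, 1.321, -0.067], TCP at [225.666, -501.562, 227.446] pointing down, gripper open.
Joint ranges: [-3.03, 3.03], [-0.79, 2.21], [0.23, 2.52], [-1.04, 4.18], [0, 3.07], [-2.55, 2.55]. Speed limits (rad/s): [2.22, 2.22, 2.57, 3.14, 3.14, 3.14].

## Interface

Orientations are given as [roll, pitch, yaw] about the fixed x, y, z axes, in that order (R = Rz(yaw) Ry(pitch) Rx(roll)).
In Python, from cell import manip gives the robot as it stands.
- The arm moves only by the shell command python3 -m jog 'ROWS' [OPENING] [FORCE]. ROWS is JSON, one flat list of numbers, 6 for each row, row after row: the shift along the tool's x, y, z in mm, then the turn, a rotation vector about the tool's x, y, z in degrees. A call has 1 to 10 rows; each row is the pose to reach, as a shift and turn from the pose commanded when the call began, along the tool's axes at that moment; what a row does not reach only later rows make up. A row lasts 1/12 s, in which the tool goes at most 41.7 mm and 7.16 degrees, less where a joint would pass 70% of its speed; a pose out of reach is approached as far as the arm can. A call with a gripper value outside its range is refused whole. OPENING is the finger opening in mm, from 0 to 94, set as the call begins (- or left out, the last holds). The fingers move at their own pace and stop on an object; FORCE is the grip in N (left out, the last holds). Time passes only in rows, so rows that repeat a pose let the fingers close. It gives the time, the measured TCP pose, the force and the opening at its end, in the units of the state.
- manip.read_state(): the state, without advancing time (a new reading comes with each control period).
- manip.camera(name): name is "scene" or "top" or "wrist"; returns a dict with "img" (400x640x3 uint8, red, green, blue), "intrinsics" (3x3 intrinsics, pixels), "origin" and "orientation" of the camera in the world. Camera axes: x right, y down, z forward; pixel columns grow to the right and rows downward; lengths in mm; the calibration is good to about 2 mm. The wrist camera is an equidistant fisheye: a pixel r from the principal point sees the ray r / f radians off the axis. A picture is of the moment at which its call begins. There is no depth.
- manip.sign_off(): hands the job in, once; it reports no verdict.
Trained networks look in a picture, given as the dict that the camera call returned (one of the last four; its "shot" number tells which), for a name from the list of things; names that differ only in an ending like _2 or _b are one class to them, and where a whole thing is asked for, a point or a joint stands for the part that bears it (a point fixed in the world has none). Each returns a list of dicts, best first, with "score" (0 to 1); they miss things now and then, are a little off and sometimes report something else, mostly with a low value. They report only what shows in the picture. A call takes as long as a camera call. They do not tell look-alikes from the thing itself.
- manip.masks_of(thing, picture): "pixels" (400x640 bool, what is visible of it) and "xy" ([column, row] in pixels, amid what is visible of it).
- manip.tip_of(thing, picture): "xy" ([column, row] in pixels: a listed point, or the origin of a listed thing).
The state is a dict: "clock": time; "joints": joint angles; "qd": joint speeds; "effort": joint torques, N m; "eef_pos": TCP position; "eef_rot": TCP orientation; "wrist_force": force on the tool from outside, world axes, zero at the start; "moment": the same for the moment, N m; "finger_gap": finger opening in mm.
Only numpy, scipy, OpenCV 4.12 (cv2) and the standard library are available. Lean on these libraries where they do the work, as an engineer would, in place of code of your own. Each camera call takes 0.05 s, during which the arm holds its last target.

## Working session

There is one attempt and no reset: what is moved stays moved. The work goes in short steps, Python scripts to look and compute and a shell command to move; the robot and the scene stay as the last step left them, time stands still between calls to the robot, and variables do not carry over. Pictures are saved under pics/ and viewed, and the job is handed in when it is done.

```bash
ls; mkdir -p pics; cat > h.py <<'E'
import numpy as np, cv2
from cell import manip
from scipy.spatial.transform import Rotation as R
def Rm(o):
    o=np.array(o,float)
    return o if o.shape==(3,3) else R.from_euler('xyz',o).as_matrix()
def snap(n,f=None):
    c=manip.camera(n)
    if f: cv2.imwrite('pics/'+f+'.png',c['img'][:,:,::-1])
    return c
def ray(c,xy):
    K=np.array(c['intrinsics']);x=(xy[0]-K[0,2])/K[0,0];y=(xy[1]-K[1,2])/K[1,1]
    if c.get('wrist'):
        r=np.hypot(x,y); d=np.array([np.sin(r)*x/max(r,1e-9),np.sin(r)*y/max(r,1e-9),np.cos(r)])
    else: d=np.array([x,y,1.])
    return np.array(c['origin'],float),Rm(c['orientation'])@(d/np.linalg.norm(d))
def atz(c,xy,z):
    o,d=ray(c,xy); return o+d*(z-o[2])/d[2]
def proj(c,P):
    K=np.array(c['intrinsics']);p=Rm(c['orientation']).T@(np.array(P,float)-np.array(c['origin']))
    if c.get('wrist'):
        t=np.arctan2(np.hypot(p[0],p[1]),p[2]);n=np.hypot(p[0],p[1]);x,y=t*p[0]/n,t*p[1]/n
    else: x,y=p[0]/p[2],p[1]/p[2]
    return np.array([K[0,0]*x+K[0,2],K[1,1]*y+K[1,2]])
def cam(n,f=None):
    c=snap(n,f)
    if n=='wrist': c['wrist']=True
    return c
E
python3 - <<'E'
from h import *
for n in ['scene','top','wrist']:
    c=cam(n,n+'0'); print(n,c['origin'],c['orientation'],np.array(c['intrinsics']).tolist(),[k for k in c])
s=manip.read_state(); print(s, manip.tcp_to_tips)
E
```

```text
pics
scene [1357.25960628  251.77718292  760.74685212] [-2.23499809  0.00904772  1.8966025 ] [[373.2065831576684, 0.0, 325.08587713071336], [0.0, 373.2065831576684, 198.61871757029655], [0.0, 0.0, 1.0]] ['img', 'intrinsics', 'origin', 'orientation', 'shot']
top [348.50743763 -18.56354201 936.39563333] [-2.91328230e+00 -1.47893891e-03 -1.57433096e+00] [[384.67800183890506, 0.0, 313.4728597121612], [0.0, 384.67800183890506, 200.08029044050468], [0.0, 0.0, 1.0]] ['img', 'intrinsics', 'origin', 'orientation', 'shot']
wrist [ 293.10349938 -471.39724219  384.0234455 ] [ 2.88297169e+00  2.10508182e-03 -1.14838467e+00] [[309.70691628693146, 0.0, 321.5016130127425], [0.0, 309.70691628693146, 197.17314443088353], [0.0, 0.0, 1.0]] ['img', 'intrinsics', 'origin', 'orientation', 'shot', 'wrist']
{'clock': 0.15, 'joints': array([-1.21459165e+00,  3.00327143e-01,  1.52143422e+00, -2.03365812e-05,
        1.32067835e+00, -6.65742199e-02]), 'qd': array([-3.87679646e-04, -1.78342309e-03, -3.58968330e-03,  4.45441557e-05,
        3.72210118e-04,  2.20215827e-04]), 'effort': array([ 1.26844593e-04, -5.31957328e+01, -3.52820706e+01,  7.08168768e-02,
        2.35799787e-02, -6.75272872e-05]), 'eef_pos': array([ 225.60756547, -501.40681189,  227.02741139]), 'eef_rot': array([-1.57164282e+00,  3.66948715e-05, -2.71880873e+00]), 'wrist_force': array([ 0.10018701, -0.21696536, -0.16998142]), 'moment': array([ 0.04905503, -0.03857642, -0.03022995]), 'finger_gap': 94.02618819686471} 22.0
```

View pics/top0.png

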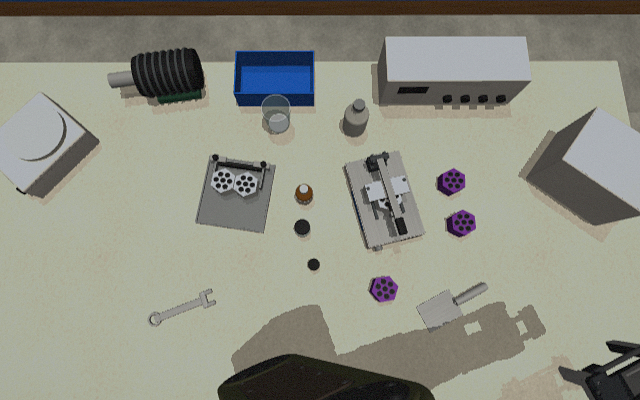

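View pics/scene0.png

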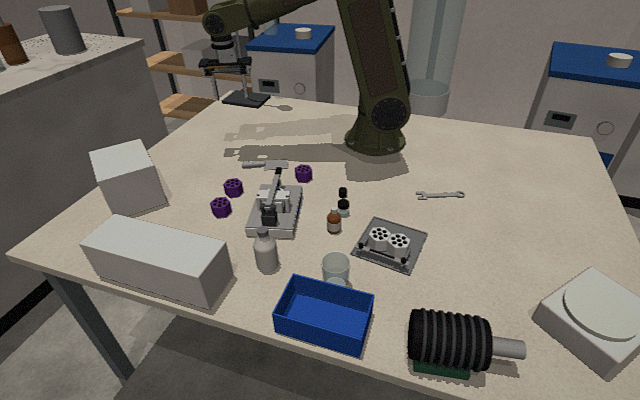

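```bash
python3 - <<'E'
from h import *
for n in ['top','scene']:
    c=cam(n)
    for t,z in [('mixer',0),('bridge_edge',82),('bar_hinge',98),('bar_grip',98),('block_mid',60),('tray',0),('tray_back',16),('left_block_mid',25),('right_block_mid',25),('amber_bottle',0),('small_jar',0),('beaker',0),('stopper',0),('wash_bottle',0),('spatula',0),('wrench',0)]:
        for d in manip.tip_of(t,c)[:3]: print(n,t,round(d['score'],2),np.round(d['xy']),np.round(atz(c,d['xy'],z)[:2],1))
E
```

```text
top mixer 0.66 [384. 207.] [ 548.9 -195.3]
top mixer 0.44 [376. 155.] [ 684.5 -181.3]
top bridge_edge 0.66 [388. 196.] [ 556.1 -192.1]
top bar_hinge 0.77 [375. 156.] [ 645.9 -162.3]
top bar_hinge 0.18 [241. 169.] [616.1 143.5]
top bar_hinge 0.17 [354. 127.] [ 719.2 -116.7]
top block_mid 0.83 [452. 181.] [ 598.2 -349. ]
top block_mid 0.71 [461. 220.] [ 503.1 -361. ]
top block_mid 0.65 [389. 198.] [ 555.4 -197.5]
top tray 0.89 [232. 199.] [568.5 182.9]
top tray 0.58 [247. 190.] [592.4 147. ]
top tray 0.48 [402. 226.] [ 500.1 -238.6]
top tray_back 0.57 [239. 168.] [644.4 165.7]
top left_block_mid 0.79 [223. 184.] [600.2 201.5]
top right_block_mid 0.82 [246. 183.] [603.1 144.7]
top amber_bottle 0.69 [249. 191.] [590.  141.2]
top amber_bottle 0.58 [305. 195.] [579.7   1.2]
top small_jar 0.53 [303. 228.] [497.    4.5]
top beaker 0.88 [278. 122.] [775.5  70.8]
top beaker 0.45 [391. 196.] [ 576.  -215.5]
top stopper 0.62 [316. 268.] [399.4 -27.2]
top wash_bottle 0.95 [353. 128.] [ 757.7 -124.4]
top spatula 0.63 [450. 304.] [ 314.5 -340.4]
top wrench 0.75 [248. 191.] [591.1 143.2]
top wrench 
[... 520 characters left out ...]
ck_mid 0.58 [302. 175.] [ 416.3 -152.1]
scene tray 0.5 [267. 206.] [ 535.7 -230.6]
scene tray_back 0.73 [382. 256.] [647.2 166.4]
scene tray_back 0.66 [392. 240.] [579.2 182.8]
scene tray_back 0.22 [265. 261.] [ 764.5 -125.6]
scene left_block_mid 0.66 [345. 198.] [449.    4.1]
scene left_block_mid 0.59 [396. 246.] [610.1 198.2]
scene amber_bottle 0.6 [334. 230.] [574.5   8.2]
scene small_jar 0.74 [344. 216.] [504.1  19.2]
scene beaker 0.8 [336. 288.] [779.1  77.5]
scene stopper 0.53 [343. 197.] [410.3 -11.5]
scene wash_bottle 0.63 [268. 260.] [ 744.  -128.8]
scene spatula 0.64 [263. 165.] [ 315.6 -354.5]
scene spatula 0.17 [376. 241.] [582.2 138.1]
scene wrench 0.59 [436. 194.] [299.9 278.7]
```

```bash
python3 - <<'E'
import cv2
a=cv2.imread('pics/top0.png');b=cv2.imread('pics/scene0.png')
cv2.imwrite('pics/m1.png',cv2.resize(a[140:260,330:440],None,fx=5,fy=5,interpolation=2))
cv2.imwrite('pics/t1.png',cv2.resize(a[145:240,190:285],None,fx=6,fy=6,interpolation=2))
cv2.imwrite('pics/m2.png',cv2.resize(b[155:245,235:310],None,fx=6,fy=6,interpolation=2))
E
```

```text
(no output)
```

View pics/m1.png

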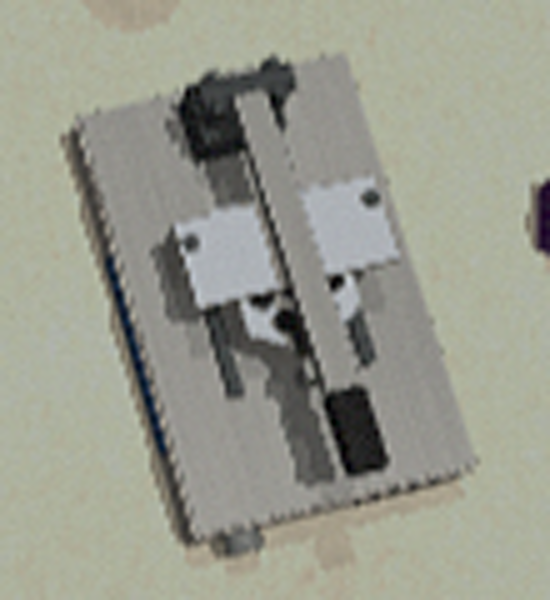

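View pics/t1.png

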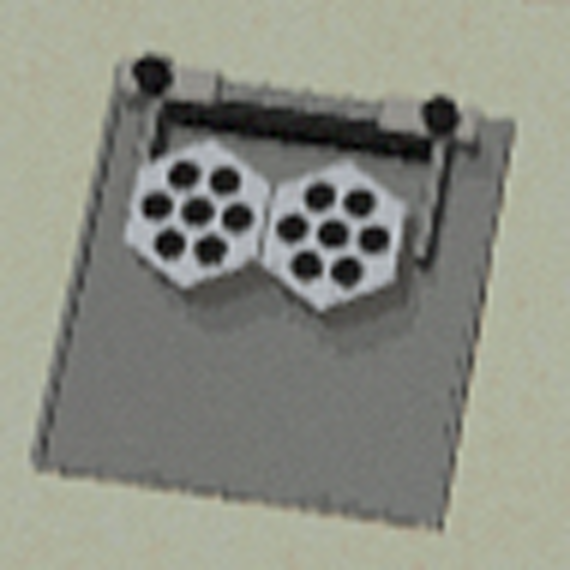

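View pics/m2.png

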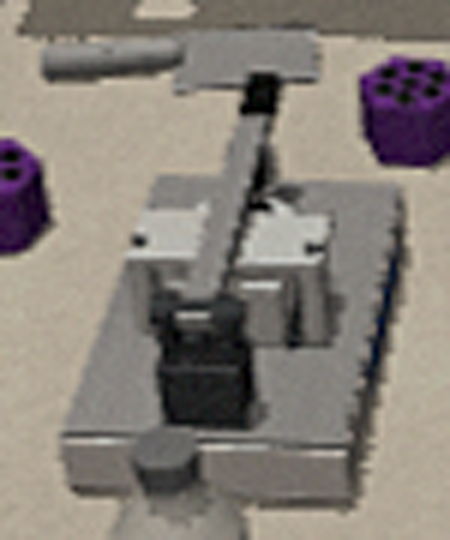

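```bash
cat > fit.py <<'E'
from h import *
from scipy.optimize import least_squares
def fit(c,px,model,x0):
    px=np.array(px,float)
    W=np.array([atz(c,p,m[2])[:2] for p,m in zip(px,model)])
    M=np.array(model)[:,:2]
    def f(q): return (M@np.array([[np.cos(q[2]),np.sin(q[2])],[-np.sin(q[2]),np.cos(q[2])]])+q[:2]-W).ravel()
    r=least_squares(f,x0); return r.x,r.fun.reshape(-1,2)
E
python3 - <<'E'
from fit import *
c=cam('top')
q,e=fit(c,[(346,163),(399,151),(424.4,233),(368,248)],[(120,70,40),(120,-70,40),(-95,-70,40),(-95,70,40)],[550,-190,0.2])
print('mixer',q.round(3),e.round(1).tolist())
t,e=fit(c,[(196.3,222.5),(263.7,232.5),(275.5,165.3)],[(-75,85,8),(-75,-85,8),(100,-85,8)],[550,170,0])
print('tray',t.round(3),e.round(1).tolist())
for n,p in [('L',(190+198/6,145+212/6)),('R',(190+333/6,145+234/6))]:
    w=atz(c,p,45)[:2]; d=w-t[:2]; a=t[2]; print(n,w.round(1),(d@np.array([[np.cos(a),-np.sin(a)],[np.sin(a),np.cos(a)]])).round(1))
a=q[2]
for m in [(0,0),(-71,0),(-92,-0),(95,0)]:
    print(m,(q[:2]+[m[0]*np.cos(a)-m[1]*np.sin(a),m[0]*np.sin(a)+m[1]*np.cos(a)]).round(1))
s=cam('scene')
for n,m in [('grip',(-71,0,98)),('hinge',(95,0,98)),('bridge',(2,0,82))]:
    P=[q[0]+m[0]*np.cos(a),q[1]+m[0]*np.sin(a),m[2]]; print(n,np.round(P,1),proj(c,P).round(1),proj(s,P).round(1))
E
```

```text
mixer [ 5.50013e+02 -1.92928e+02  2.31000e-01] [[1.0, 3.3], [2.5, -1.5], [-3.0, -2.2], [-0.5, 0.4]]
tray [ 5.69837e+02  1.72702e+02 -1.48000e-01] [[-0.7, 2.0], [-0.6, -0.8], [1.3, -1.2]]
L [605.1 197. ] [31.3 29.2]
R [595.8 142.5] [ 30.1 -26.1]
(0, 0) [ 550.  -192.9]
(-71, 0) [ 480.9 -209.2]
(-92, 0) [ 460.5 -214. ]
(95, 0) [ 642.5 -171.1]
grip [ 480.9 -209.2   98. ] [399.3 227.4] [277.5 173.4]
hinge [ 642.5 -171.1   98. ] [378.9 157.8] [266.1 206.5]
bridge [ 552.  -192.5   82. ] [388.7 197.7] [273.3 191.2]
```

```bash
cat > go.py <<'E'
from h import *
import sys
M=[550.0,-192.9,0.231]; T=[569.8,172.7,-0.155]
def to_w(F,p):
    a=F[2]; return np.array([F[0]+p[0]*np.cos(a)-p[1]*np.sin(a),F[1]+p[0]*np.sin(a)+p[1]*np.cos(a),p[2]])
def inF(F,w):
    a=F[2]; d=np.array(w[:2])-F[:2]; return np.array([d[0]*np.cos(a)+d[1]*np.sin(a),-d[0]*np.sin(a)+d[1]*np.cos(a),w[2]])
def shift(P,yaw):
    "tool shift & rotvec deg for TCP target P, tool pointing down with tool-x heading yaw"
    s=manip.read_state(); Rc=R.from_euler('xyz',s['eef_rot']); Rt=R.from_euler('xyz',[-np.pi/2,0,yaw])
    print('shift',(Rc.inv().apply(np.array(P)-s['eef_pos'])).round(1),'turn',np.degrees((Rc.inv()*Rt).as_rotvec()).round(2))
def st():
    s=manip.read_state(); print('t',round(s['clock'],2),'p',s['eef_pos'].round(1),'rot',s['eef_rot'].round(3),'F',s['wrist_force'].round(1),'gap',round(s['finger_gap'],1)); return s
E
python3 - <<'E'
from go import *
P=to_w(M,(-71,0,170)); print(P); shift(P,M[2]-np.pi)
E
```

```text
[ 480.88590692 -209.15552638  170.        ]
shift [-352.7   57.4 -161.9] turn [ 0.   10.99  0.  ]
```

```bash
python3 -m jog '[-15,2,-7,0,1,0, -50,8,-23,0,2,0, -92,15,-42,0,3,0, -134,22,-61,0,5,0, -176,28,-80,0,6,0, -218,35,-100,0,7,0, -260,42,-119,0,8,0, -302,49,-138,0,10,0, -335,55,-154,0,11,0, -353,57,-162,0,11,0]' 50 15
python3 - <<'E'
from go import *
st(); c=cam('wrist','w1'); print(c['origin'],c['orientation'])
for m in [(-71,0,98),(-52,0,105),(-90,0,105),(2,0,82),(95,0,98)]: print(m,proj(c,to_w(M,m)).round(1))
for t in ['bar_grip','bridge_edge','bar_hinge','block_mid']:
    for d in manip.tip_of(t,c)[:2]: print(t,d['score'],np.round(d['xy'],1))
E
```

```text
clock: 2.78
eef_pos: [479.7, -209.9, 170.7]
eef_rot: [-1.571, 0.0, -2.912]
wrist_force: [0.2, -0.3, -0.3]
finger_gap: 49.9
t 2.78 p [ 479.7 -209.9  170.7] rot [-1.571  0.    -2.912] F [ 0.2 -0.3 -0.3] gap 49.9
[ 551.73173577 -193.27970661  327.7908472 ] [ 2.88285097e+00  9.39684096e-04 -1.34165169e+00]
(-71, 0, 98) [321.  211.8]
(-52, 0, 105) [320.9 190.2]
(-90, 0, 105) [321.  237.8]
(2, 0, 82) [320.8 116.5]
(95, 0, 98) [320.5  -2.5]
bar_grip 0.58 [319.8 215.6]
bridge_edge 0.93 [315.7 115. ]
block_mid 0.91 [268.5 292.3]
block_mid 0.78 [482.6 107. ]
```

View pics/w1.png

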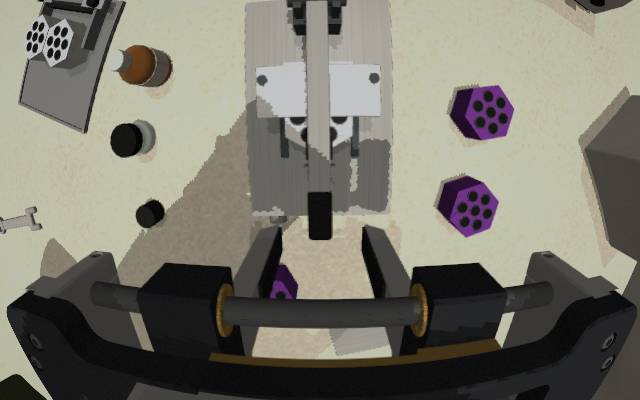

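```bash
python3 -m jog '[-1,5,0,0,0,0, -1,15,0,0,0,0, -1,27,0,0,0,0, -1,40,0,0,0,0, -1,53,0,0,0,0, -1,63,0,0,0,0, -1,68,0,0,0,0, -1,69.5,0,0,0,0, -1,69.5,0,0,0,0]' 50 15
python3 -m jog '[0,0,0,0,0,0, 0,0,0,0,0,0, 0,0,0,0,0,0, 0,0,0,0,0,0, 0,0,0,0,0,0, 0,0,0,0,0,0]' 10 15
python3 - <<'E'
from go import *
s=st(); print(inF(M,s['eef_pos'])); c=cam('wrist','w2')
E
```

```text
clock: 3.78
eef_pos: [479.6, -211.7, 101.3]
eef_rot: [-1.571, -0.0, -2.911]
wrist_force: [-0.8, -0.1, 0.3]
finger_gap: 49.9
clock: 4.28
eef_pos: [479.1, -208.9, 100.8]
eef_rot: [-1.576, -0.001, -2.911]
wrist_force: [-1.8, 18.1, 1.2]
finger_gap: 18.0
t 4.28 p [ 479.1 -208.9  100.8] rot [-1.576e+00 -1.000e-03 -2.911e+00] F [-1.8 18.1  1.2] gap 18.0
[-72.69069845   0.66741101 100.76403013]
```

View pics/w2.png

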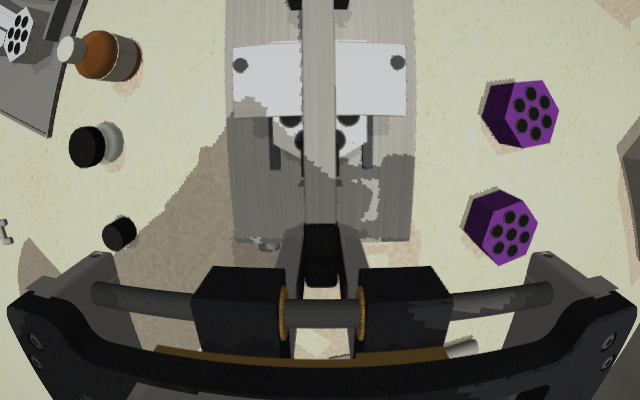

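```bash
python3 -m jog '[0,0,-2.5,0,0,0, 0,-5,-2.5,0,0,0, -0.8,-16.6,-2.5,0,0,0, -2.7,-29.7,-2.5,0,0,0, -5.6,-42.7,-2.5,0,0,0, -9.5,-55.4,-2.5,0,0,0, -14.4,-67.7,-2.5,0,0,0, -20.3,-79.6,-2.5,0,0,0, -26.2,-89.6,-2.5,0,0,0, -28.5,-93,-2.5,0,0,0]' 10 15
python3 - <<'E'
from go import *
s=st(); print(inF(M,s['eef_pos'])); c=cam('wrist','w3');cam('scene','s3')
E
```

```text
clock: 5.17
eef_pos: [507.3, -201.6, 195.3]
eef_rot: [-1.572, 0.0, -2.91]
wrist_force: [-0.7, 4.0, -3.8]
finger_gap: 17.9
t 5.17 p [ 507.3 -201.6  195.3] rot [-1.572  0.    -2.91 ] F [-0.7  4.  -3.8] gap 17.9
[-43.53205899   1.28523761 195.32864758]
```

View pics/s3.png

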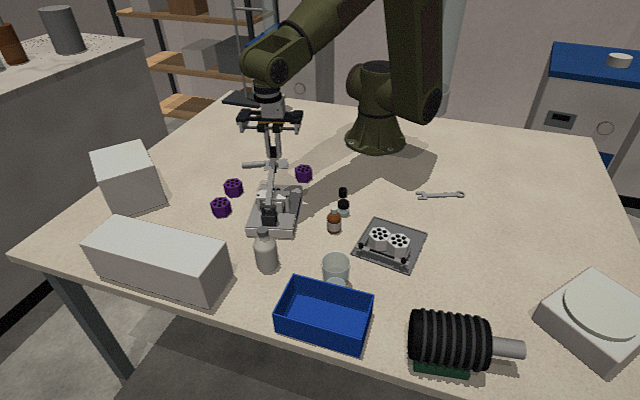

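```bash
python3 -m jog '[-6.3,-8.7,0,0,0,0, -14.9,-18.9,0,0,0,0, -24.2,-28.3,0,0,0,0, -34.3,-37,0,0,0,0, -45,-44.8,0,0,0,0, -56.3,-51.8,0,0,0,0, -68.1,-57.8,0,0,0,0, -80.4,-62.9,0,0,0,0, -93,-66.9,0,0,0,0, -99.5,-68.6,0,0,0,0]' 10 15
python3 - <<'E'
from go import *
s=st(); print(inF(M,s['eef_pos']))
E
```

```text
clock: 6.1
eef_pos: [604.0, -177.6, 262.9]
eef_rot: [-1.575, -0.002, -2.909]
wrist_force: [-6.7, 11.9, 0.2]
finger_gap: 17.9
t 6.1 p [ 604.  -177.6  262.9] rot [-1.575e+00 -2.000e-03 -2.909e+00] F [-6.7 11.9  0.2] gap 17.9
[ 56.05718735   2.48855614 262.93545104]
```

```bash
python3 -m jog '[-13.1,-2.5,-1,0,0,0, -26.2,-4,-1.5,0,0,0, -36,-4.4,-1.5,0,0,0, -42.8,-4.3,-1.5,0,0,0, -42.8,-4.3,-1.5,0,0,0, -42.8,-4.3,-1.5,0,0,0, -42.8,-4.3,-1.5,0,0,0]' 10 15
python3 - <<'E'
from go import *
s=st(); print(inF(M,s['eef_pos'])); c=cam('wrist','w4');cam('scene','s4')
E
```

```text
clock: 6.68
eef_pos: [645.3, -167.3, 267.7]
eef_rot: [-1.572, 0.001, -2.91]
wrist_force: [0.8, 8.1, 2.0]
finger_gap: 18.0
t 6.68 p [ 645.3 -167.3  267.7] rot [-1.572e+00  1.000e-03 -2.910e+00] F [0.8 8.1 2. ] gap 18.0
[ 98.66220368   3.13275692 267.74451308]
```

View pics/w4.png

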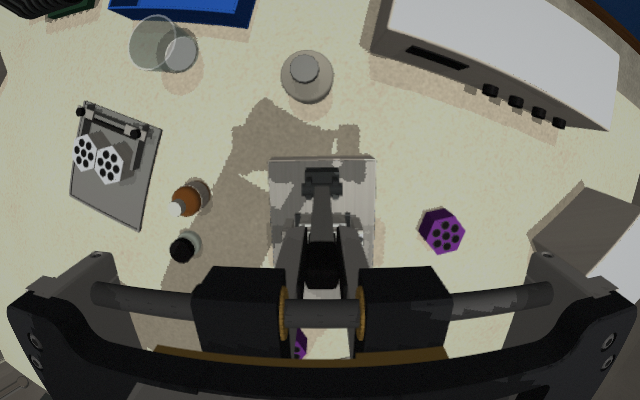

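View pics/s4.png

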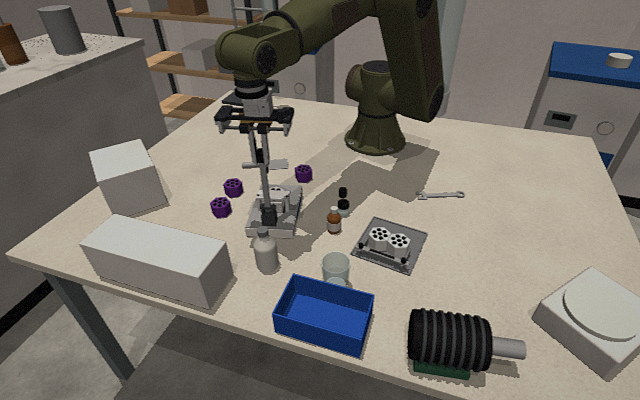

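```bash
python3 -m jog '[0,0,0,0,0,0, 0,0,0,0,0,0, 0,0,0,0,0,0, 4,0,0,0,0,0, 20,0,0,0,0,0, 50,0,0,0,0,0, 80,0,0,0,0,0, 110,0,0,0,0,0, 140,0,0,0,0,0, 155,0,0,0,0,0]' 45 15
python3 -m jog '[5,10,1,0,-0.5,0, 5,30,2,0,-1,0, 5,60,2,0,-1,0, 5,80,2,0,-1,0, 5,97,2,0,-1,0, 5,97,2,0,-1,0, 5,97,2,0,-1,0]' 90 15
python3 - <<'E'
from go import *
s=st(); print(inF(M,s['eef_pos'])); c=cam('wrist','w5');
d=cam('top','t5');e=cam('scene','s5')
M2=[549.4,-190.5,0.246]
for m in [(2,0,82),(2,48,82),(2,-48,82),(95,0,98),(-31,0,80),(-15.6,27,80),(-15.6,-27,80),(-95,70,40),(-95,-70,40)]: print(m,*[proj(k,to_w(F,m)).round(1) for F in (M,M2) for k in (c,d)])
for k in (c,d):
  for t in ['bridge_edge','bar_hinge','block_mid']:
    for x in manip.tip_of(t,k)[:3]: print(t,x['score'],np.round(x['xy'],1))
i=c['img'];cv2.imwrite('pics/w5c.png',cv2.resize(i[60:240,230:420],None,fx=3.1,fy=3.1)[:,:,::-1])
i=d['img'];cv2.imwrite('pics/t5c.png',cv2.resize(i[140:260,330:440],None,fx=5,fy=5,interpolation=2)[:,:,::-1])
E
```

```text
clock: 7.62
eef_pos: [491.5, -204.6, 267.7]
eef_rot: [-1.57, 0.0, -2.912]
wrist_force: [0.7, -0.7, 1.1]
finger_gap: 45.0
clock: 8.2
eef_pos: [489.8, -206.9, 169.7]
eef_rot: [-1.572, -0.001, -2.893]
wrist_force: [0.5, -0.3, 0.1]
finger_gap: 88.0
t 8.2 p [ 489.8 -206.9  169.7] rot [-1.572e+00 -1.000e-03 -2.893e+00] F [ 0.5 -0.3  0.1] gap 88.0
[-6.17918352e+01  1.20502876e-01  1.69667601e+02]
(2, 0, 82) [323.2 129.7] [388.7 197.7] [320.1 129.7] [387.7 198. ]
(2, 48, 82) [262.8 129.5] [368.5 202.5] [259.7 130.4] [367.5 203.1]
(2, -48, 82) [383.6 131.6] [408.9 193. ] [380.5 130.6] [407.8 193. ]
(95, 0, 98) [325.5   9.2] [378.9 157.8] [320.2   9.2] [377.3 158.2]
(-31, 0, 80) [322.5 170.5] [392.6 211.7] [320.  170.5] [391.7 211.9]
(-15.6, 27, 80) [289.2 151.1] [379.3 208. ] [286.4 151.7] [378.4 208.4]
(-15.6, -27, 80) [356.5 152.3] [402.1 202.6] [353.7 151.8] [401.1 202.6]
(-95, 70, 40) [251.5 225.9] [367.8 248.2] [250.6 226.8] [367.5 248.8]
(-95, -70, 40) [391.  228.2] [425.4 234.3] [390.  227.3] [424.8 234. ]
bridge_edge 0.59 [319.2 128.6]
bar_hinge 0.86 [320.1  11.4]
bar_hinge 0.74 [65.  65.2]
bar_hinge 0.49 [157.5  76.4]
block_mid 0.93 [484.  122.9]
block_mid 0.77 [468.7 215.1]
block_mid 0.68 [268.1 296.9]
bridge_edge 0.64 [388.3 197.2]
bar_hinge 0.8 [375.3 157.5]
bar_hinge 0.18 [354.3 126.4]
```

View pics/w5c.png

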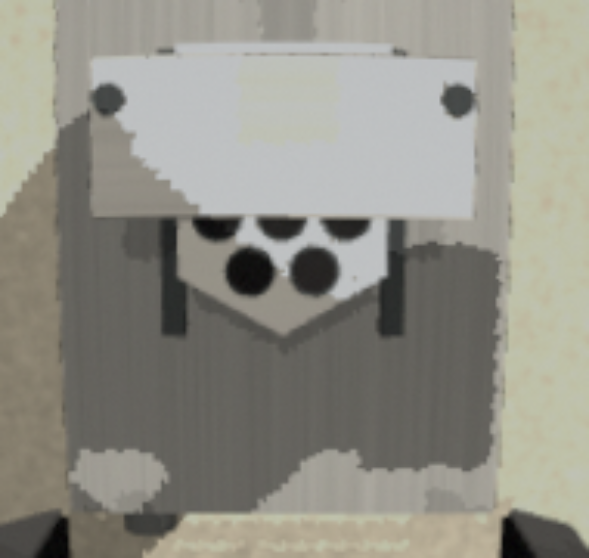

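View pics/t5c.png

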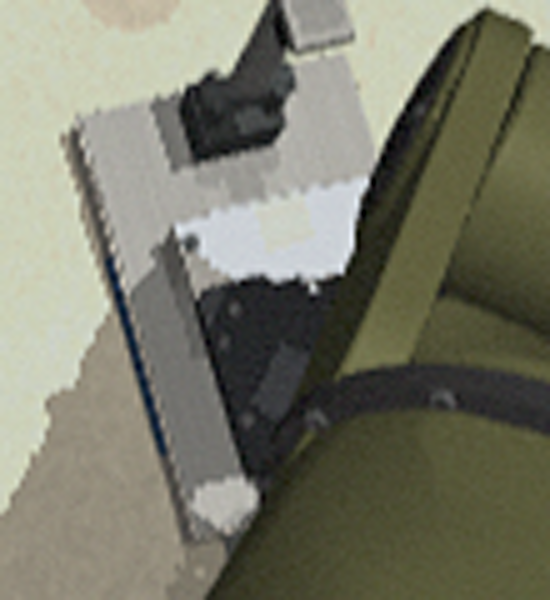

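View pics/s5.png

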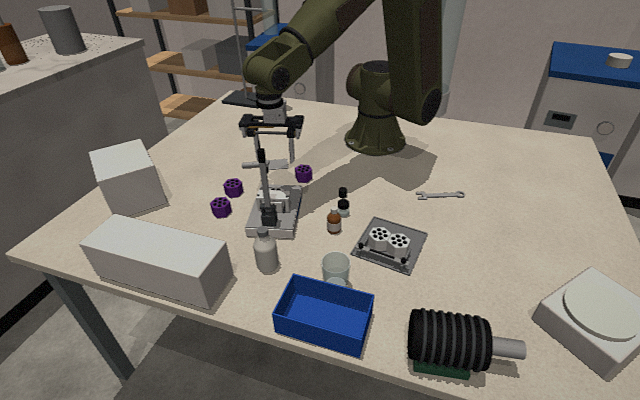

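```bash
sed -i 's/^M=\[[^]]*\]/M=[551.1,-190.6,0.242]/' go.py; python3 - <<'E'
from go import *
s=st(); print(inF(M,s['eef_pos'])); shift(to_w(M,(-11,0,70)),M[2]-np.pi)
E
```

```text
t 8.65 p [ 489.9 -207.1  170.7] rot [-1.570e+00  1.000e-03 -2.893e+00] F [-0.3  0.7  0.1] gap 89.7
[-63.38296053  -1.35364666 170.71038893]
shift [-52.3 100.7  -1.1] turn [-0.02  0.36 -0.03]
```

```bash
python3 -m jog '[-10,0,-1,0,0,0, -30,0,-1,0,0,0, -45,5,-1,0,0,0, -52,20,-1,0,0,0, -52,40,-1,0,0,0, -52,60,-1,0,0,0, -52,80,-1,0,0,0, -52,94,-1,0,0,0, -52,100,-1,0,0,0, -52,100.5,-1,0,0,0]' 90 15
python3 - <<'E'
from go import *
s=st(); print(inF(M,s['eef_pos'])); c=cam('wrist','w6')
s=st(); print(inF(M,s['eef_pos'])); 
E
```

```text
clock: 9.48
eef_pos: [539.9, -192.9, 68.7]
eef_rot: [-1.572, -0.002, -2.893]
wrist_force: [-0.4, 0.3, -0.3]
finger_gap: 90.3
t 9.48 p [ 539.9 -192.9   68.7] rot [-1.572e+00 -2.000e-03 -2.893e+00] F [-0.4  0.3 -0.3] gap 90.3
[-11.45759095   0.46795503  68.65957955]
t 9.53 p [ 540.2 -193.1   69.7] rot [-1.571 -0.    -2.893] F [ 0.  -0.1 -0.2] gap 89.9
[-11.1515196    0.15184568  69.72427366]
```

View pics/w6.png

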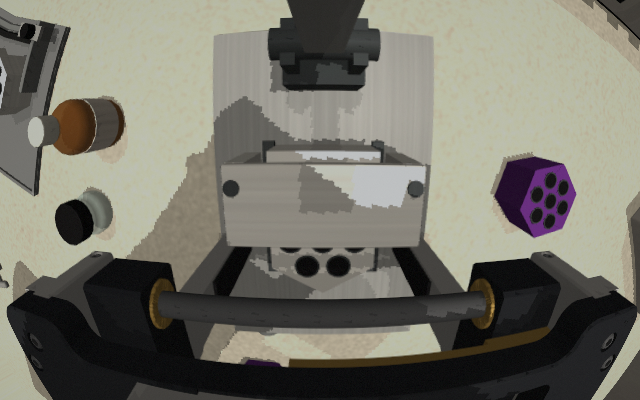

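```bash
python3 -m jog '[0,0,0,0,0,0, 0,0,0,0,0,0, 0,0,0,0,0,0, 0,0,0,0,0,0, 0,0,0,0,0,0, 0,0,0,0,0,0, 0,0,0,0,0,0]' 48 20
python3 - <<'E'
from go import *
s=st(); print(inF(M,s['eef_pos']))
E
```

```text
clock: 10.12
eef_pos: [540.0, -193.4, 70.1]
eef_rot: [-1.571, 0.0, -2.893]
wrist_force: [-0.2, 0.6, 2.5]
finger_gap: 53.9
t 10.12 p [ 540.  -193.4   70.1] rot [-1.571  0.    -2.893] F [-0.2  0.6  2.5] gap 53.9
[-1.14170278e+01 -2.21586217e-02  7.00996790e+01]
```

```bash
python3 -m jog '[0,0,0,0,0,0, 3,0,0,0,0,0, 9,0,0,0,0,0, 17,0,0,0,0,0, 26,0,0,0,0,0, 35,0,0,0,0,0, 44,0,0,0,0,0, 52,0,0,0,0,0, 58,0,0,0,0,0, 60,0,0,0,0,0]' 48 40
python3 -m jog '[0,0,0,0,0,0, 0,0,0,0,0,0, 0,0,0,0,0,0]'
python3 - <<'E'
from go import *
s=st(); print(inF(M,s['eef_pos'])); c=cam('wrist','w7'); e=cam('scene','s7')
cv2.imwrite('pics/s7c.png',cv2.resize(e['img'][120:260,200:340],None,fx=4,fy=4)[:,:,::-1])
E
```

```text
clock: 10.95
eef_pos: [481.0, -208.4, 70.0]
eef_rot: [-1.571, 0.0, -2.894]
wrist_force: [4.5, 1.5, 3.7]
finger_gap: 53.8
clock: 11.2
eef_pos: [480.9, -208.4, 70.0]
eef_rot: [-1.571, -0.002, -2.893]
wrist_force: [-6.3, -2.0, 11.9]
finger_gap: 53.6
t 11.2 p [ 480.9 -208.4   70. ] rot [-1.571e+00 -2.000e-03 -2.893e+00] F [-6.3 -2.  11.9] gap 53.6
[-72.38341325  -0.46042004  70.04290755]
```

View pics/w7.png

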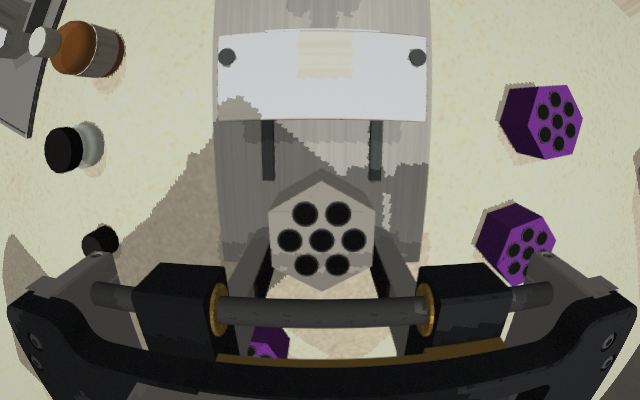

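View pics/s7c.png

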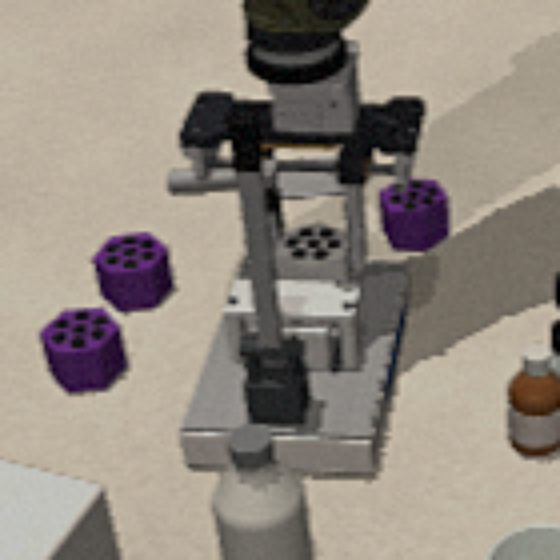

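```bash
python3 -m jog '[0,-3,0,0,0,0, 0,-12,0,0,0,0, 0,-28,0,0,0,0, 0,-46,0,0,0,0, 0,-64,0,0,0,0, 0,-82,0,0,0,0, 0,-95,0,0,0,0, 0,-100,0,0,0,0]' 48 40
python3 - <<'E'
from go import *
c=cam('wrist','w8')
s=st(); print(inF(M,s['eef_pos'])); shift(to_w(T,(-100,0,170)),T[2]-np.pi)
p=np.array(manip.camera('wrist')['origin']); print(p-s['eef_pos'])
E
```

```text
clock: 11.97
eef_pos: [481.9, -208.2, 171.7]
eef_rot: [-1.57, 0.001, -2.893]
wrist_force: [-0.1, 0.9, -2.2]
finger_gap: 53.5
t 12.02 p [ 482.  -208.2  171.6] rot [-1.570e+00  1.000e-03 -2.893e+00] F [ 0.5 -0.1 -2.4] gap 53.5
[-71.31912489  -0.53509972 171.58617847]
shift [ -86.8    1.2 -386.9] turn [-0.06 23.11 -0.08]
[ 71.4865118   18.07244726 157.13747439]
```

View pics/w8.png

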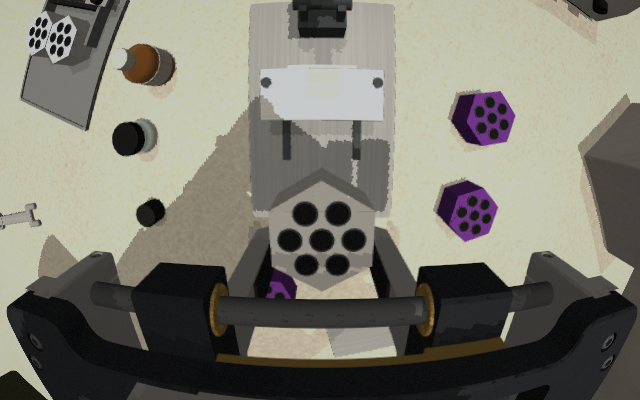

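```bash
python3 -m jog '[-2,0,-8,0,0,0, -6,0,-28,0,2,0, -13,0,-58,0,4,0, -20,0,-90,0,5,0, -28,0,-122,0,7,0, -35,0,-154,0,9,0, -42,0,-186,0,11,0, -49,0,-218,0,13,0, -56,0,-250,0,15,0, -63,0,-282,0,17,0]' 48 40
python3 - <<'E'
from go import *
s=st(); shift(to_w(T,(-100,0,170)),T[2]-np.pi)
E
```

```text
clock: 12.9
eef_pos: [472.4, 82.8, 168.7]
eef_rot: [-1.571, -0.002, 3.092]
wrist_force: [1.4, 0.8, -2.0]
finger_gap: 53.6
t 12.9 p [472.4  82.8 168.7] rot [-1.571e+00 -2.000e-03  3.092e+00] F [ 1.4  0.8 -2. ] gap 53.6
shift [   6.7   -1.3 -105.2] turn [-0.02  6.01  0.11]
```

```bash
python3 -m jog '[0,0,-25,0,1,0, 2,-1,-50,0,2,0, 4,-1,-75,0,4,0, 6,-1,-95,0,5,0, 6,-1,-105,0,6,0, 6,-1,-105,0,6,0, 6,-1,-105,0,6,0]' 48 40
python3 - <<'E'
from go import *
st(); c=cam('wrist','w9')
i=c['img'];cv2.imwrite('pics/w9c.png',cv2.resize(i[40:260,210:440],None,fx=2.7,fy=2.7,interpolation=2)[:,:,::-1])
for m in [(-75,85,8),(-75,-85,8),(100,-85,8),(100,85,8),(32,28.5,45),(32,-28.5,45),(30,57,27),(30,-57,27)]: print(m,proj(c,to_w(T,m)).round(1))
for t in ['left_block_mid','right_block_mid','tray','tray_back','block_mid']:
    for x in manip.tip_of(t,c)[:3]: print(t,x['score'],np.round(x['xy'],1))
d=cam('top'); print()
i=d['img'];cv2.imwrite('pics/t9c.png',cv2.resize(i[145:240,190:285],None,fx=6,fy=6,interpolation=2)[:,:,::-1])
E
```

```text
clock: 13.48
eef_pos: [471.9, 186.2, 169.8]
eef_rot: [-1.57, -0.002, 2.99]
wrist_force: [0.3, -0.8, -1.9]
finger_gap: 53.6
t 13.48 p [471.9 186.2 169.8] rot [-1.57e+00 -2.00e-03  2.99e+00] F [ 0.3 -0.8 -1.9] gap 53.6
(-75, 85, 8) [239.9 165.5]
(-75, -85, 8) [399.7 165.9]
(100, -85, 8) [400.9   5.2]
(100, 85, 8) [239.7   5. ]
(32, 28.5, 45) [288.1  55.4]
(32, -28.5, 45) [351.5  55.5]
(30, 57, 27) [260.8  62.1]
(30, -57, 27) [379.1  62.3]
left_block_mid 0.83 [290.2  60.8]
right_block_mid 0.64 [344.5  62.8]
right_block_mid 0.23 [584.  94.]
tray 0.83 [314.4  94.8]
tray 0.59 [625.7  91.6]
tray_back 0.57 [315.9  22.7]
block_mid 0.79 [319.2 227.2]
block_mid 0.64 [582.3 236.6]
block_mid 0.17 [320.7 216.2]
```

View pics/w9c.png

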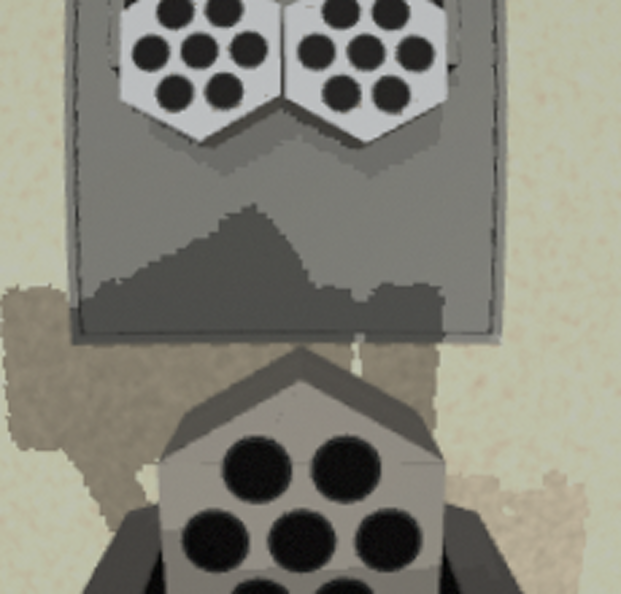

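```bash
python3 - <<'E'
from fit import *
from go import *
c=cam('wrist')
L=atz(c,(284.1,58.5),45);Rr=atz(c,(345.6,58.9),45); print(L,Rr)
print('tray',fit(c,[(236.3,167),(395.2,167)],[(-75,85,8),(-75,-85,8)],T)[0])
# held block: top z = TCP+10 ; centre well & tip
s=st(); zt=s['eef_pos'][2]+10
b=atz(c,(210+301/2.7,40+541/2.7),zt); tip=atz(c,(210+300/2.7,40+380/2.7),zt)
h=s['eef_rot'][2]; u=-np.array([np.cos(h),np.sin(h)]); v=np.array([-u[1],u[0]])
for p in (b,tip): d=p[:2]-s['eef_pos'][:2]; print('blk rel',d@u,d@v)
m=(L+Rr)[:2]/2; d=(L-Rr)[:2]; print('mid',m,'yaw',np.arctan2(d[1],d[0])-np.pi/2, np.linalg.norm(d))
E
```

```text
[604.96956788 199.0652267   45.        ] [595.70378457 144.33780345  45.        ]
tray [ 5.70035768e+02  1.76763209e+02 -1.55283444e-01]
t 13.88 p [472.7 185.6 170.9] rot [-1.571  0.     2.988] F [-0.8 -0.8 -3.1] gap 53.6
blk rel 12.103214843794442 -0.27219559468512117
blk rel 43.29409544824343 -0.10674130253310536
mid [600.33667623 171.70151507] yaw -0.16771738831345928 55.50626627695611
```

View pics/t9c.png

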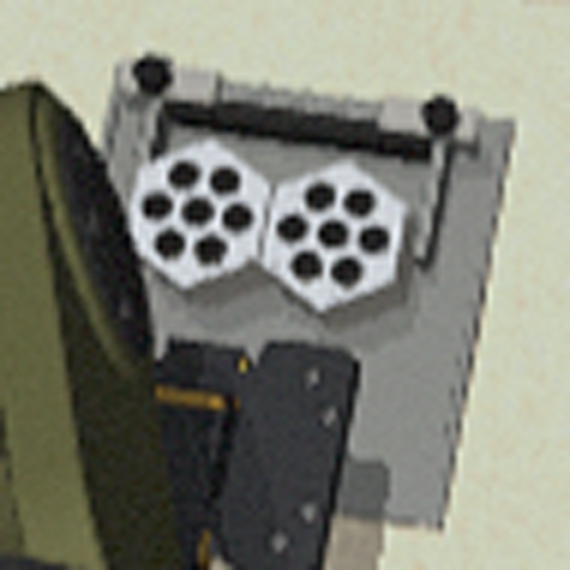

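```bash
sed -i 's/T=\[[^]]*\]/T=[570.3,176.5,-0.158]/' go.py; python3 - <<'E'
from go import *
print(inF(T,(600.3,171.9,0)), inF(T,(520.9,184.6,0)))
shift((520.9,184.6,60),T[2]-np.pi)
E
```

```text
[30.35009815  0.17760089  0.        ] [-50.05915271   0.22634028   0.        ]
shift [-47.8 110.9  -6.4] turn [ 0.    0.24 -0.  ]
```

```bash
python3 -m jog '[-5,2,-1,0,0,0, -20,10,-3,0,0,0, -35,25,-5,0,0,0, -45,45,-6,0,0.2,0, -48,65,-6,0,0.2,0, -48,85,-6,0,0.2,0, -48,100,-6,0,0.2,0, -48,109,-6,0,0.2,0, -48,111,-6,0,0.2,0, -48,111,-6,0,0.2,0]' 48 40
python3 - <<'E'
from go import *
c=cam('wrist','w10'); st(); shift((520.9,184.6,38),T[2]-np.pi)
i=c['img'];cv2.imwrite('pics/w10c.png',cv2.resize(i[40:260,210:440],None,fx=2.7,fy=2.7,interpolation=2)[:,:,::-1])
E
```

```text
clock: 14.72
eef_pos: [521.1, 184.5, 59.7]
eef_rot: [-1.571, -0.0, 2.985]
wrist_force: [-0.9, 0.8, -3.3]
finger_gap: 53.7
t 14.77 p [521.4 184.6  60.4] rot [-1.571e+00  1.000e-03  2.985e+00] F [-0.3  0.8 -2.8] gap 53.9
shift [ 0.5 22.4  0.1] turn [ 0.02  0.07 -0.04]
```

View pics/w10c.png

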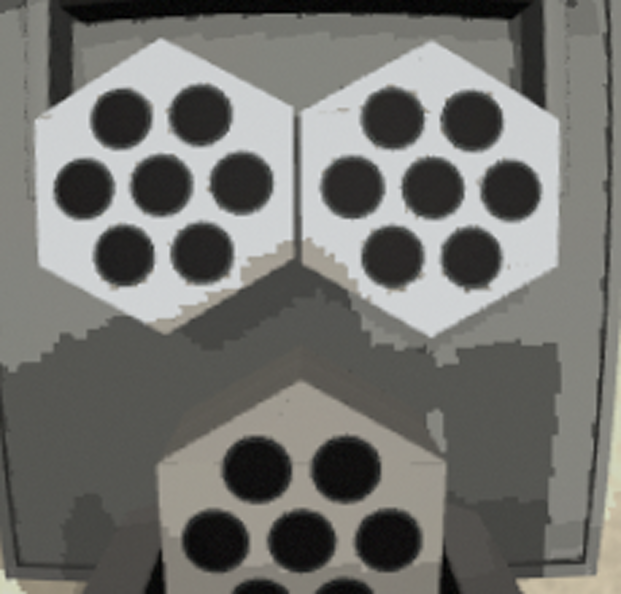

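```bash
python3 -m jog '[0,6,0,0,0,0, 0,14,0,0,0,0, 0,20,0,0,0,0, 0,22.5,0,0,0,0, 0,23.5,0,0,0,0, 0,24.5,0,0,0,0, 0,24.5,0,0,0,0]' 48 40
python3 -m jog '[0,0.4,0,0,0,0, 0,0.4,0,0,0,0, 0,0.4,0,0,0,0]'
python3 -c "
from go import *
st()"
```

```text
clock: 15.35
eef_pos: [521.0, 184.6, 35.3]
eef_rot: [-1.571, 0.0, 2.985]
wrist_force: [-0.2, 0.7, -2.1]
finger_gap: 53.6
clock: 15.6
eef_pos: [521.1, 184.6, 35.1]
eef_rot: [-1.571, 0.0, 2.985]
wrist_force: [0.3, 0.1, -3.5]
finger_gap: 53.8
t 15.6 p [521.1 184.6  35.1] rot [-1.571  0.     2.985] F [ 0.3  0.1 -3.5] gap 53.8
```

```bash
python3 -m jog '[0,0.4,0,0,0,0, 0,0.4,0,0,0,0, 0,0.4,0,0,0,0]'
python3 -m jog '[0,0.4,0,0,0,0, 0,0.4,0,0,0,0, 0,0.4,0,0,0,0]'
python3 -m jog '[0,0.4,0,0,0,0, 0,0.4,0,0,0,0, 0,0.4,0,0,0,0]'
```

```text
clock: 15.85
eef_pos: [521.1, 184.6, 35.1]
eef_rot: [-1.571, 0.0, 2.985]
wrist_force: [-4.8, -1.2, 5.1]
finger_gap: 53.6
clock: 16.1
eef_pos: [521.1, 184.6, 35.0]
eef_rot: [-1.571, 0.0, 2.985]
wrist_force: [-5.9, -1.6, 11.4]
finger_gap: 53.6
clock: 16.35
eef_pos: [521.2, 184.6, 35.1]
eef_rot: [-1.571, 0.001, 2.985]
wrist_force: [-8.9, -2.5, 16.4]
finger_gap: 54.0
```

```bash
python3 -m jog '[0,-0.8,0,0,0,0, 0,-0.8,0,0,0,0, 0,-0.8,0,0,0,0, 0,-0.8,0,0,0,0]' 60 10
python3 -m jog '[0,0,0,0,0,0, 0,0,0,0,0,0, 0,0,0,0,0,0, 0,0,0,0,0,0]' 48 30
python3 -c "
from go import *
s=st(); h=s['eef_rot'][2]; u=-np.array([np.cos(h),np.sin(h)]); print(s['wrist_force'][:2]@u)"
```

```text
clock: 16.68
eef_pos: [521.0, 184.6, 34.4]
eef_rot: [-1.571, 0.0, 2.985]
wrist_force: [-0.2, -0.2, 0.1]
finger_gap: 60.3
clock: 17.02
eef_pos: [521.0, 184.6, 34.4]
eef_rot: [-1.571, -0.0, 2.985]
wrist_force: [1.0, 0.4, -1.2]
finger_gap: 53.4
t 17.02 p [521.  184.6  34.4] rot [-1.571 -0.     2.985] F [ 1.   0.4 -1.2] gap 53.4
0.9093134750258446
```

```bash
python3 -m jog '[-2,0,0,0,0,0, -5,0,0,0,0,0, -8,0,0,0,0,0, -11,0,0,0,0,0, -14,0,0,0,0,0, -16,0,0,0,0,0, -17,0,0,0,0,0]'
cat > pf.py <<'E'
from go import *
s=st(); h=s['eef_rot'][2]; u=-np.array([np.cos(h),np.sin(h)]); v=np.array([-u[1],u[0]])
print('push',round(-s['wrist_force'][:2]@u,1),'lat',round(s['wrist_force'][:2]@v,1),'tray',inF(T,s['eef_pos']).round(1))
E
python3 pf.py; python3 -m jog '[-1,0,0,0,0,0, -2,0,0,0,0,0, -3,0,0,0,0,0]'; python3 pf.py;  python3 -m jog '[-1,0,0,0,0,0, -2,0,0,0,0,0]'; python3 pf.py
```

```text
clock: 17.6
eef_pos: [538.1, 181.8, 34.4]
eef_rot: [-1.571, -0.0, 2.985]
wrist_force: [-1.5, 0.2, -0.6]
finger_gap: 53.3
t 17.6 p [538.1 181.8  34.4] rot [-1.571 -0.     2.985] F [-1.5  0.2 -0.6] gap 53.3
push 1.5 lat 0.0 tray [-32.7   0.2  34.4]
clock: 17.85
eef_pos: [540.8, 181.4, 34.4]
eef_rot: [-1.571, -0.0, 2.985]
wrist_force: [-1.1, 0.8, -2.0]
finger_gap: 53.8
t 17.85 p [540.8 181.4  34.4] rot [-1.571 -0.     2.985] F [-1.1  0.8 -2. ] gap 53.8
push 1.2 lat 0.7 tray [-30.    0.2  34.4]
clock: 18.02
eef_pos: [542.5, 181.2, 34.4]
eef_rot: [-1.571, -0.001, 2.985]
wrist_force: [-4.0, 0.1, -1.1]
finger_gap: 53.7
t 18.02 p [542.5 181.2  34.4] rot [-1.571e+00 -1.000e-03  2.985e+00] F [-4.   0.1 -1.1] gap 53.7
push 4.0 lat -0.5 tray [-28.1   0.2  34.4]
```

```bash
for i in 1; do python3 -m jog '[-1,0,0,0,0,0, -2,0,0,0,0,0]' >/dev/null; python3 pf.py; done; python3 -m jog '[-1,0,0,0,0,0, -2,0,0,0,0,0]'>/dev/null; python3 pf.py; python3 -m jog '[-1,0,0,0,0,0, -1,0,0,0,0,0]'>/dev/null; python3 pf.py
```

```text
t 18.18 p [544.5 180.8  34.4] rot [-1.571e+00 -1.000e-03  2.985e+00] F [-3.  -0.3 -2.1] gap 53.9
push 2.9 lat -0.8 tray [-26.1   0.2  34.4]
t 18.35 p [546.7 180.5  34.5] rot [-1.571 -0.     2.985] F [-4.   1.5 -2.8] gap 53.8
push 4.2 lat 0.8 tray [-23.9   0.2  34.5]
t 18.52 p [547.9 180.3  34.4] rot [-1.571  0.     2.985] F [-0.4  0.4 -3.1] gap 53.7
push 0.5 lat 0.3 tray [-22.8   0.2  34.4]
```

```bash
python3 -m jog '[-0.7,0,0,0,0,0, -1.4,0,0,0,0,0]'>/dev/null; python3 pf.py; python3 -m jog '[-0.7,0,0,0,0,0, -1.4,0,0,0,0,0]'>/dev/null; python3 pf.py; python3 -m jog '[-0.7,0,0,0,0,0, -1.4,0,0,0,0,0]'>/dev/null; python3 pf.py
python3 - <<'E'
from go import *
c=cam('wrist','w11');i=c['img'];cv2.imwrite('pics/w11c.png',cv2.resize(i[40:260,210:440],None,fx=2.7,fy=2.7,interpolation=2)[:,:,::-1])
E
```

```text
t 18.68 p [549.  180.1  34.5] rot [-1.571 -0.     2.985] F [-1.8  0.3 -3.7] gap 53.9
push 1.8 lat 0.1 tray [-21.6   0.2  34.5]
t 18.85 p [550.5 179.9  34.5] rot [-1.571 -0.     2.985] F [-2.1  1.  -3.9] gap 53.5
push 2.2 lat 0.7 tray [-20.1   0.2  34.5]
t 19.02 p [551.9 179.7  34.5] rot [-1.571 -0.     2.985] F [-1.7  0.3 -3.5] gap 53.7
push 1.7 lat 0.1 tray [-18.7   0.2  34.5]
```

View pics/w11c.png

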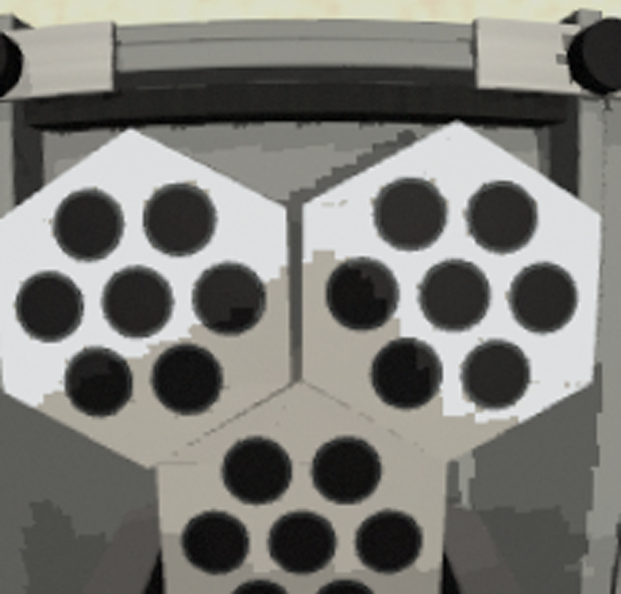

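```bash
for i in 1; do python3 -m jog '[-0.6,0,0,0,0,0, -1.2,0,0,0,0,0]'>/dev/null; python3 pf.py; done;  python3 -m jog '[-0.6,0,0,0,0,0, -1.2,0,0,0,0,0]'>/dev/null; python3 pf.py; python3 -m jog '[-0.6,0,0,0,0,0, -1.2,0,0,0,0,0]'>/dev/null; python3 pf.py
```

```text
t 19.23 p [553.  179.5  34.5] rot [-1.571  0.     2.985] F [-2.2  0.5 -3.9] gap 54.2
push 2.2 lat 0.1 tray [-17.5   0.3  34.5]
t 19.4 p [554.2 179.3  34.5] rot [-1.571 -0.     2.985] F [-2.4  1.1 -3.2] gap 53.9
push 2.6 lat 0.7 tray [-16.3   0.3  34.5]
t 19.57 p [555.4 179.1  34.5] rot [-1.571 -0.     2.985] F [-2.8  0.2 -3.8] gap 54.1
push 2.8 lat -0.3 tray [-15.1   0.3  34.5]
```

```bash
python3 -m jog '[-0.6,0,0,0,0,0, -1.2,0,0,0,0,0]'>/dev/null; python3 pf.py;  python3 -m jog '[-0.6,0,0,0,0,0, -1.2,0,0,0,0,0]'>/dev/null; python3 pf.py; python3 -m jog '[-0.6,0,0,0,0,0, -1.2,0,0,0,0,0]'>/dev/null; python3 pf.py; python3 -m jog '[-0.6,0,0,0,0,0, -1,0,0,0,0,0]'>/dev/null; python3 pf.py
```

```text
t 19.73 p [556.2 179.   34.5] rot [-1.571e+00 -1.000e-03  2.985e+00] F [-6.6  2.2 -0.6] gap 53.8
push 6.8 lat 1.1 tray [-14.3   0.3  34.5]
t 19.9 p [556.9 179.   34.5] rot [-1.570e+00 -2.000e-03  2.985e+00] F [-10.8   1.9   3.2] gap 53.8
push 11.0 lat 0.2 tray [-13.6   0.3  34.5]
t 20.07 p [557.6 178.9  34.4] rot [-1.57  -0.004  2.985] F [-16.8   1.4   6. ] gap 53.9
push 16.8 lat -1.2 tray [-13.    0.4  34.4]
t 20.23 p [558.1 178.8  34.5] rot [-1.57  -0.005  2.985] F [-19.3   3.6   9.4] gap 53.7
push 19.6 lat 0.5 tray [-12.4   0.4  34.5]
```

```bash
python3 -m jog '[0.6,0,0,0,0,0, 0.6,0,0,0,0,0, 0.6,0,0,0,0,0]'>/dev/null; python3 pf.py; python3 -m jog '[0,0,0,0,0,0, 0,0,0,0,0,0, 0,0,0,0,0,0, 0,0,0,0,0,0]'>/dev/null; python3 pf.py; python3 -m jog '[0,0,0,0,0,0, 0,0,0,0,0,0, 0,0,0,0,0,0, 0,0,0,0,0,0]'>/dev/null; python3 pf.py
python3 - <<'E'
from go import *
c=cam('wrist','w12');i=c['img'];cv2.imwrite('pics/w12c.png',cv2.resize(i[40:260,210:440],None,fx=2.7,fy=2.7,interpolation=2)[:,:,::-1])
E
```

```text
t 20.48 p [558.1 178.9  34.5] rot [-1.57  -0.003  2.985] F [-12.3   2.6   3.8] gap 53.6
push 12.6 lat 0.6 tray [-12.5   0.4  34.5]
t 20.82 p [558.1 178.8  34.5] rot [-1.57  -0.003  2.985] F [-13.8   2.    3.8] gap 53.9
push 13.9 lat -0.2 tray [-12.5   0.4  34.5]
t 21.15 p [558.1 178.8  34.5] rot [-1.57  -0.003  2.985] F [-13.8   2.2   4.1] gap 53.9
push 14.0 lat 0.0 tray [-12.4   0.4  34.5]
```

View pics/w12c.png

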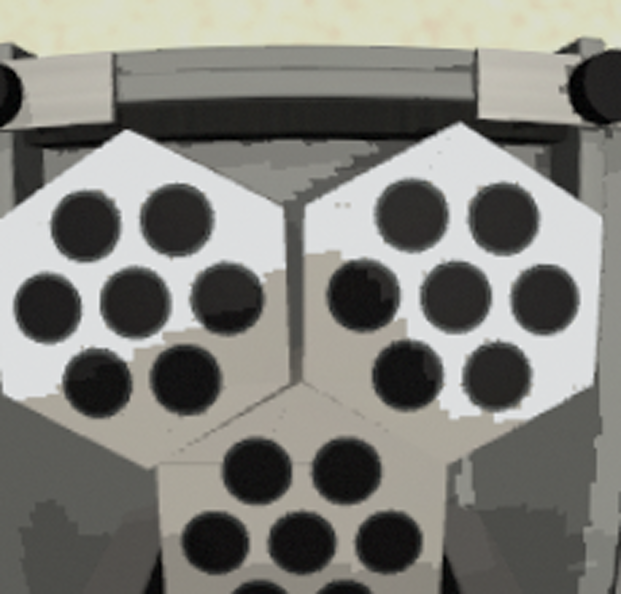

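```bash
python3 -m jog '[-0.3,0,0,0,0,0, -0.3,0,0,0,0,0, -0.3,0,0,0,0,0, -0.3,0,0,0,0,0, -0.3,0,0,0,0,0, -0.3,0,0,0,0,0]'>/dev/null; python3 pf.py; python3 -m jog '[0.3,0,0,0,0,0, 0.5,0,0,0,0,0, 0.5,0,0,0,0,0]'>/dev/null; python3 pf.py
python3 -m jog '[0,0,0,0,0,0, 0,0,0,0,0,0, 0,0,0,0,0,0, 0,0,0,0,0,0]' 72 10;python3 pf.py
python3 - <<'E'
from go import *
c=cam('wrist','w13');i=c['img'];cv2.imwrite('pics/w13c.png',cv2.resize(i[40:260,210:440],None,fx=2.7,fy=2.7,interpolation=2)[:,:,::-1])
E
```

```text
t 21.7 p [558.1 178.8  34.5] rot [-1.57  -0.004  2.985] F [-15.6   2.8   5.6] gap 53.6
push 15.9 lat 0.3 tray [-12.4   0.4  34.5]
t 21.95 p [558.  178.9  34.5] rot [-1.571 -0.003  2.985] F [-12.3   2.5   2.5] gap 53.5
push 12.5 lat 0.6 tray [-12.5   0.4  34.5]
clock: 22.28
eef_pos: [559.6, 178.5, 34.8]
eef_rot: [-1.571, 0.001, 2.985]
wrist_force: [-0.2, 0.1, 0.4]
finger_gap: 71.5
t 22.28 p [559.6 178.5  34.8] rot [-1.571e+00  1.000e-03  2.985e+00] F [-0.2  0.1  0.4] gap 71.5
push 0.2 lat 0.1 tray [-10.9   0.3  34.8]
```

View pics/w13c.png

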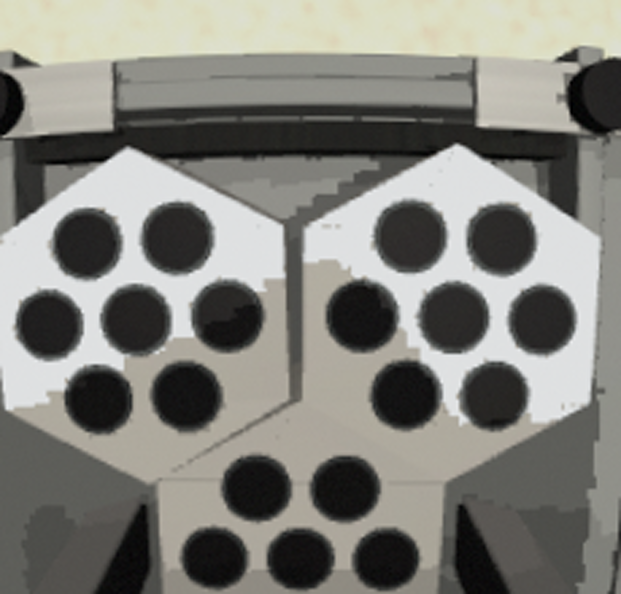

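```bash
python3 - <<'E'
from go import *
c=cam('wrist'); f=lambda x,y:atz(c,(210+x/2.7,40+y/2.7),45)[:2]
L,Rr,B=f(135,320),f(454,317),f(300,560)
n=np.linalg.norm; print(n(L-B),n(Rr-B),n(L-Rr), [inF(T,(*p,45)).round(1) for p in (L,Rr,B)])
# left block wells axis vs right
for name,p,q in [('L',(49,325),(227,316)),('R',(361,317),(541,319)),('B',(214,558),(386,558))]:
    d=f(*q)-f(*p); print(name,np.arctan2(d[1],d[0])+np.pi/2-T[2])
i=c['img'];cv2.imwrite('pics/w14c.png',cv2.resize(i[80:260,230:410],None,fx=3.3,fy=3.3,interpolation=cv2.INTER_CUBIC)[:,:,::-1])
E
```

```text
54.85019917645005 54.226078188221294 57.06544684421039 [array([43.4, 29.9, 45. ]), array([ 43.9, -27.2,  45. ]), array([-2.8,  0.3, 45. ])]
L 0.03457653646577938
R 0.005343974634257037
B 0.0015711883687886397
```

```bash
python3 -m jog '[0,-3,0,0,0,0, 0,-10,0,0,0,0, 0,-22,0,0,0,0, 0,-38,0,0,0,0, 0,-56,0,0,0,0, 0,-76,0,0,0,0, 0,-96,0,0,0,0, 0,-115,0,0,0,0, 0,-127,0,0,0,0, 0,-130,0,0,0,0]' 72 10
python3 -m jog '[10,0,0,0,0,0, 35,0,0,0,0,0, 60,0,0,0,0,0, 85,0,0,0,0,0, 95,0,0,0,0,0, 95,0,0,0,0,0]'
python3 - <<'E'
from go import *
c=cam('wrist','w15');i=c['img'];cv2.imwrite('pics/w15c.png',cv2.resize(i[20:240,200:430],None,fx=2.7,fy=2.7,interpolation=2)[:,:,::-1])
st();cam('scene','s15');t=cam('top','t15')
for n in ['amber_bottle','small_jar','beaker','stopper','wash_bottle','wrench','spatula']:
    for d in manip.tip_of(n,t)[:2]: print(n,round(d['score'],2),np.round(d['xy']),np.round(atz(t,d['xy'],0)[:2],1))
E
```

```text
clock: 23.22
eef_pos: [559.9, 178.7, 167.6]
eef_rot: [-1.572, 0.004, 2.985]
wrist_force: [0.3, 0.1, 0.6]
finger_gap: 71.7
clock: 23.72
eef_pos: [464.0, 193.7, 164.5]
eef_rot: [-1.571, -0.0, 2.986]
wrist_force: [0.1, -0.3, 0.2]
finger_gap: 71.9
t 23.77 p [465.4 193.5 164.7] rot [-1.571  0.     2.986] F [ 0.9 -0.  -0.5] gap 71.7
amber_bottle 0.61 [306. 194.] [581.   -1.8]
small_jar 0.82 [306. 227.] [498.9  -0.9]
small_jar 0.6 [383. 208.] [ 544.5 -193.1]
beaker 0.58 [277. 122.] [775.7  73.1]
beaker 0.56 [352. 126.] [ 764.8 -122. ]
stopper 0.63 [314. 265.] [406.  -20.9]
wash_bottle 0.9 [352. 128.] [ 758.9 -121.6]
spatula 0.74 [451. 302.] [ 319.7 -344.1]
```

View pics/w15c.png

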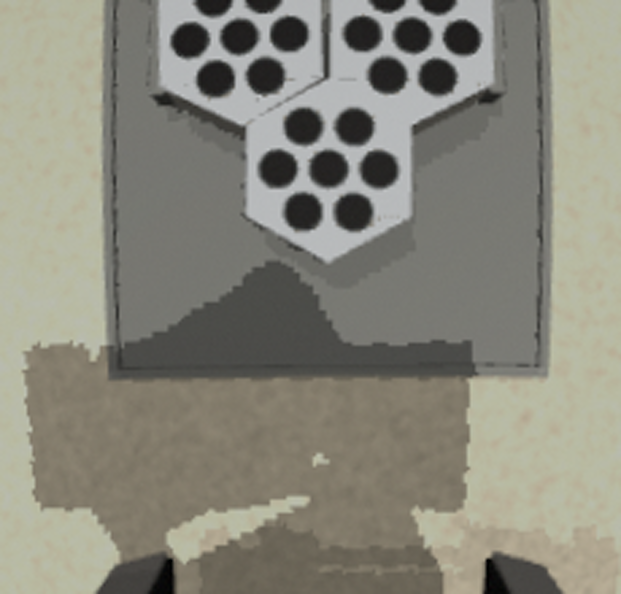

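View pics/s15.png

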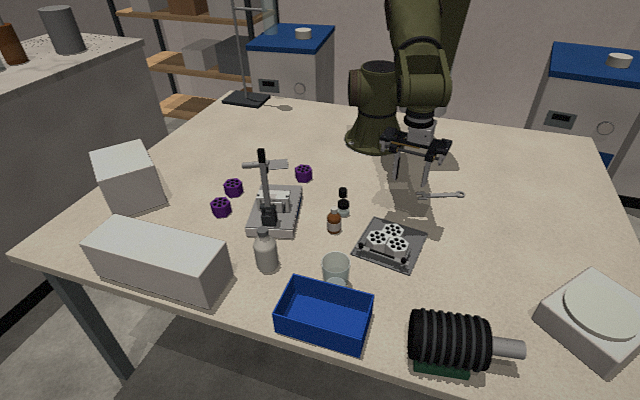

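```bash
python3 -c "
from cell import manip
print(manip.sign_off())"
```

```text
the job is handed in; nothing more can be done
None
```

The job is handed in: the bar stands upright and the block sits in the notch, pressed home. No verdict came back, so what follows rests on my own checks.

- **Bar:** I swung it up to about 1.6 rad by its grip sleeve. It still stood upright in the last scene picture.
- **Slide and placing:** I drew the block about 60 mm along the deck, clear of the bridge, carried it over and set it flat in the tray.
- **Push:** I pushed the block into the notch until the force rose steadily at the back fence. It peaked at 19.6 N, then I held 12.5 to 16 N for about 1.5 s and let go.
- **Last checks:** From the wrist camera just after letting go, the block's centre was about 54.9 mm from the left block and 54.2 mm from the right. The left block is turned by 0.035 to 0.04 rad, leaving a thin wedge gap on that face. That is within the limits but not perfectly flush.
- **Other things on the bench:** All the other listed items except the wrench were found by the detector within about 8 mm of where it first saw them. The wrench was not picked up in the last top picture, but it looks unmoved in the scene view.
- **Disagreement:** The top camera placed things about 2 mm off from the wrist camera and from what the arm felt, so I went by the wrist camera.

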